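Set the softener dispenser and snap its filler cap home

TASK

Get the softener dispenser ready for the next wash: first bring its dosing lever to half dose, which is the lever standing upright, and leave it there. Then take the wide filler cap, set it over the ball stud on top of the dispenser and press it straight down until it clicks home on its seat, and keep pressing down on it firmly, with about 10 N, after the click: finish while still holding and pressing the cap. Leave the small stopper and the other things on the counter where they are.

Things in the scene. Friction and masses are not known exactly. Their poses are not given: they have to be found in the camera images.
- dispenser: White softener dispenser, fixed to the counter: a low tank 150 mm deep (x) by 260 mm wide (y), top 90 mm above the counter. Origin at the centre of its underside. Its front (-x, towards the robot) has at y = +85 mm a spigot and a 12 mm high drip tray, reaching 147 mm in front of the origin. On its top stand the dosing lever at y = +85 mm and the filler stud at y = -85 mm.
- dose_lever (a joint): Angle of the dosing lever, rad: 0 leans fully forward (-x of the dispenser, to the robot, 46 degrees from upright), 0.8 stands upright (half dose), 1.6 leans fully back. It turns about the dispenser's y axis through point lever_pivot and stays where it is left: friction 0.12 N m, about 1.5 N at the ball.
- lever_tip (a point): Centre of the black ball of 26 mm diameter on the end of the dosing lever, 80 mm from the pivot along a steel rod of 10 mm diameter.
- lever_pivot (a point): Pivot of the dosing lever, 112 mm above the counter, 22 mm above the tank's top, in a grey block 70 mm (x) by 50 mm (y) by 25 mm high.
- cap: Wide filler cap, grey plastic, about 50 g, mouth down on the counter. Skirt 46 mm across, 26 mm high; on its middle a round grip knob 24 mm across, 20 mm high (46 mm in all). The mouth is 34 mm wide for its first 5 mm (inner lip), 40 mm behind that, 22 mm deep. Origin at the centre of its mouth (underside), z up through the knob.
- seat_top (a point): Centre of the top face of the seat, 98 mm above the counter: a flat grey collar, 52 mm across and 8 mm high, at the foot of the filler stud. Fully home, the cap's mouth lies on this face.
- stud: Steel filler stud; origin as point seat_top. Rises 21 mm, 31 mm across, top 5.5 mm tapered to 19 mm. Four spring balls stand out to 38 mm across, centred 10.5 mm up. The cap's lip meets them with the mouth 15 mm up: the push rises to about 8 to 15 N, then falls; with the mouth below 5 mm the balls snap over the lip and draw it down (the click), holding it with 1 mm play.
- seat: The seat collar itself, part of the dispenser; origin 8 mm below point seat_top. What it carries when the cap is home is the robot's push and the cap's weight.
- stopper: Bystander: a small solid grey stopper, 32 mm in diameter and 18 mm high with a knob of 16 mm diameter and 14 mm height; origin at the centre of its underside. It may have changed places with the cap.
- calculator: Bystander: black pocket calculator, 150 x 100 x 18 mm, on the far side of the counter; origin under its centre.
- softener: Bystander: white softener bottle, 66 mm in diameter and 190 mm high, to the left of the dispenser; origin under its centre.
Things that resemble listed ones, but are neither listed nor needed, are in the scene too. Leave any orange look-alike of the cap alone.

How it is judged:
By the outcome, as a careful person would: the job done as asked, in the order asked, and still so for the second after the job is handed in, while the arm keeps its last pose, push and grip.
It also fails if it takes over 51 s, if anything falls off the work surface, if the arm or the gripper's body presses on something with over 40 N, if the wrist force passes 120 N, or if a joint passes its speed limit or range.

ROBOT

A 6-joint arm with a two-finger parallel gripper is mounted at the origin on the work surface. World frame = base frame: x ahead of the robot, y to its left, z up, the work surface at z = 0. Lengths are in mm, angles in rad, forces in N, time in s.
With the tool pointing down it reaches from about 325 to 875 mm from the base axis. Payload 4.4 kg.
Tool frame: the origin (TCP) lies on the centre line of the jaws, within the pads' length; the fingertips stand ahead of it and the grasp point (between the pads) lies 6 mm ahead of it (ctrl.tcp_to_tips is the z of the fingertips in the tool frame, in mm); z points along the fingers, y is the line along which they close (so a half turn about z gives the same grasp; the last joint's range is limited). The gripper opens to 85 mm and grips with 20 to 120 N. Pads are 22 mm wide; open, the fingers measure 114 mm over their backs; the gripper's body (76 mm by 85 mm) begins 54 mm behind the grasp point. The pads swing forward as they close: fully open they stand 13 mm farther back than shut.
Start: joints at [0.979, 0.207, 1.542, -0, 1.393, -0.15], TCP at [245.861, 519.788, 230.382] pointing down, gripper open.
Joint ranges: [-2.73, 2.73], [-0.86, 2.22], [0.23, 2.46], [-1.11, 4.25], [0.08, 2.63], [-2.82, 2.82]. Speed limits (rad/s): [2.79, 2.79, 3.14, 3.14, 3.14, 3.14].

INTERFACE

Orientations are given as a 3x3 rotation matrix whose columns are the frame's x, y, z axes.
In Python, from plant import ctrl, sensors, optics gives the robot as it stands. Calls block until the motion is done:
- ctrl.move_ptp(position, orientation): joint-space move of the TCP to a pose.
- ctrl.move_l(position, rot=None, vel=150, threshold=None): straight line of the TCP; rot=None keeps the orientation; vel is the mean speed in mm/s. With threshold (N) it stops when the force on the tool has changed by that much, and returns True; else False.
- ctrl.set_joints(angles): joint-space move.
- ctrl.gripper_to(opening, force=None): finger opening in mm; force is the grip in N (None keeps the last); returns when the fingers have stopped.
- ctrl.hold(seconds).
- ctrl.solve_ik(position, orientation): joint angles nearest the present ones, or None.
- sensors.read_state(): the state.
- optics.grab_frame(name): name is "scene" or "top"; returns (picture, depth): 384x512x3 uint8, red, green, blue; 384x512 float32, mm along the optical axis (not along the pixel's ray), 0 where there is no reading.
- optics.camera_params(name): a dict with "mtx" (3x3 intrinsics, pixels), "R" (3x3) and "t" (3): a world point X has camera coordinates R X + t. Camera axes: x right, y down, z forward; pixel columns grow to the right and rows downward; lengths in mm; the calibration is good to about 2 mm. A picture is of the moment at which its call begins. camera_params takes no time and is no camera call.
A pose or a line that the arm cannot do raises ctrl.MotionError and nothing moves.
- ctrl.finish_job(): hands the job in; it is judged then, once.
The state is a dict: "t": time; "q": joint angles; "qvel": joint speeds; "tau": joint torques, N m; "eef_pos": TCP position; "eef_rot": TCP orientation; "force": force on the tool from outside, world axes, zero at the start; "wrist_torque": the same for the moment, N m; "grip_width": finger opening in mm; "grasp_force": force on a finger pad.
Only numpy, scipy, OpenCV 4.12 (cv2) and the standard library are available. Lean on these libraries where they do the work, as an engineer would, in place of code of your own. Each camera call takes 0.05 s, during which the arm holds its last target. There are 200 camera calls.

## Working session

There is one attempt and no reset: what is moved stays moved. The work goes in short steps, each a Python script; the robot and the scene stay as the last script left them, time stands still between calls to the robot, and variables do not carry over. Pictures are saved under pics/ and viewed, at most 10 in all, crops included, and the job is handed in when it is done.

```bash
ls; mkdir -p pics; python3 - <<'E'
from plant import ctrl,sensors,optics
import cv2,numpy as np
for n in("scene","top"):
    p,d=optics.grab_frame(n); np.savez(f"{n}0.npz",p=p,d=d)
    cv2.imwrite(f"pics/{n}0.png",cv2.resize(p[:,:,::-1],(800,600)))
    c=optics.camera_params(n); print(n,c["mtx"].round(1).tolist(),(-c["R"].T@c["t"]).round(),c["R"].round(2).tolist())
s=sensors.read_state();print(s["t"],ctrl.tcp_to_tips,s["eef_rot"])
E
```

```text
pics
scene [[454.3, 0.0, 255.6], [0.0, 454.3, 196.4], [0.0, 0.0, 1.0]] [1008. -693.  874.] [[0.88, 0.48, 0.01], [0.32, -0.57, -0.75], [-0.36, 0.66, -0.66]]
top [[347.7, 0.0, 256.4], [0.0, 347.7, 189.2], [0.0, 0.0, 1.0]] [ 395.   56. 1004.] [[-0.05, -1.0, -0.0], [-0.97, 0.05, -0.22], [0.22, -0.01, -0.98]]
0.1 25.0 [[-9.03991397e-01  4.27548959e-01 -1.20065415e-03]
 [ 4.27550520e-01  9.03989711e-01 -1.77619280e-03]
 [ 3.25969620e-04 -2.11900332e-03 -9.99997702e-01]]
```

View pics/scene0.png

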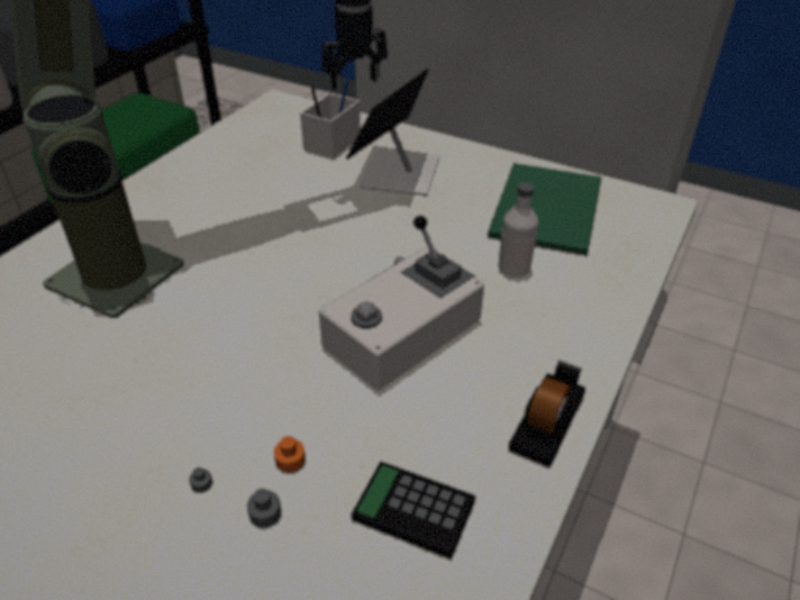

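View pics/top0.png

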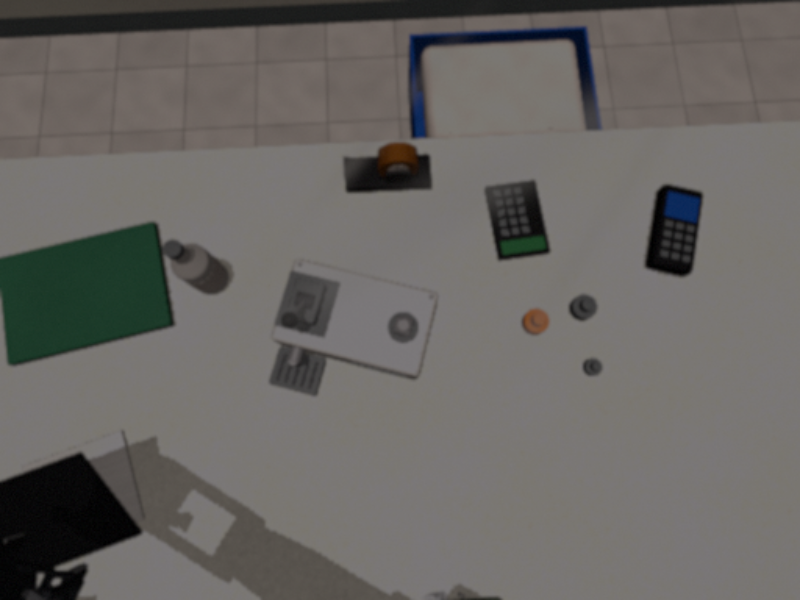

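Scene view: lever ball at (421,222), stud at (367,314), large grey cap at (264,507), orange look-alike at (289,454), stopper at (200,479). Top view: cap (584,307), stopper (592,367), stud (403,326), lever ball about (291,320), tank corners (297,262), (437,292), (417,376), (275,336).

```bash
cat > h.py <<'E'
import numpy as np,cv2
from plant import ctrl,sensors,optics
def ray(n,u,v):
    c=optics.camera_params(n);R,t=c["R"],c["t"]
    return -R.T@t, R.T@np.linalg.inv(c["mtx"])@np.array([u,v,1.])
def plane(n,u,v,z):
    o,d=ray(n,u,v);return o+d*(z-o[2])/d[2]
def tri(a,b):
    o1,d1=ray("scene",*a);o2,d2=ray("top",*b)
    s=np.linalg.lstsq(np.c_[d1,-d2],o2-o1,rcond=None)[0]
    p,q=o1+d1*s[0],o2+d2*s[1];return (p+q)/2,np.linalg.norm(p-q)
def cloud(n,d):
    c=optics.camera_params(n);v,u=np.mgrid[:384,:512]
    P=np.stack([u,v,np.ones_like(u)],-1)@np.linalg.inv(c["mtx"]).T*d[...,None]
    W=(P-c["t"])@c["R"];W[d==0]=np.nan;return W
E
python3 - <<'E'
from h import *
s=.64
for n,px in(("scene",dict(cap=(264,500),stop=(200,477),stud=(367,312))),("top",dict(cap=(584,307),stop=(592,367),stud=(403,326)))):
    f=np.load(n+"0.npz");W=cloud(n,f["d"])
    for k,(u,v) in px.items():
        p=plane(n,u*s,v*s,{"cap":26,"stop":18,"stud":110}[k])
        m=np.hypot(W[...,0]-p[0],W[...,1]-p[1])<45
        m&=W[...,2]>(8 if k!="stud" else 97)
        q=W[m]; print(n,k,p.round(1),len(q),q.mean(0).round(1),np.percentile(q,[3,97],axis=0).round(1).tolist())
    m=(W[...,2]>80)&(W[...,2]<96)&(abs(W[...,0]-560)<200)&(W[...,1]>-100)&(W[...,1]<230)
    q=W[m][:,:2].astype(np.float32);print(n,"tank",len(q),np.median(W[m][:,2]),cv2.minAreaRect(q))
    m=(W[...,2]>150)&(W[...,2]<215)&(abs(W[...,0]-560)<150)&(W[...,1]>0)&(W[...,1]<220)
    q=W[m];print("ball",len(q),q.mean(0),np.argwhere(m).mean(0)[::-1])
c=[plane("top",u*s,v*s,90).round(1) for u,v in((297,262),(437,292),(417,376),(275,336))];print(c)
print(tri((421*s,222*s),(291*s,320*s)))
a=np.load("top0.npz")["p"][150:265,160:300,::-1];b=np.load("scene0.npz")["p"][125:255,195:320,::-1]
r=lambda i:cv2.resize(i,(395,400),interpolation=cv2.INTER_CUBIC)
cv2.imwrite("pics/crop.png",cv2.convertScaleAbs(np.hstack([r(a),r(b)]),alpha=1.5))
E
```

```text
scene cap [ 578.6 -286.3   26. ] 402 [ 585.3 -296.5   28.8] [[563.7, -313.0, 10.5], [601.8, -273.5, 46.9]]
scene stop [ 471.1 -296.1   18. ] 169 [ 473.2 -299.    20.5] [[459.2, -310.6, 9.3], [484.1, -283.4, 33.4]]
scene stud [552.8  39.7 110. ] 202 [550.4  39.1 107.8] [[528.3, 22.8, 97.4], [568.9, 58.3, 119.6]]
scene tank 3024 89.20323945797394 ((572.6714477539062, 125.07461547851562), (261.2613830566406, 151.6547393798828), 72.8551254272461)
ball 85 [558.79457897 213.96873811 173.42291896] [269.34117647 145.27058824]
top cap [ 576.6 -288.8   26. ] 224 [ 576.  -285.6   29.9] [[557.4, -308.1, 11.1], [597.9, -268.5, 47.5]]
top stop [ 467.3 -292.    18. ] 108 [ 467.4 -292.2   20.9] [[453.6, -308.0, 12.5], [481.1, -280.7, 32.5]]
top stud [544.7  45.9 110. ] 238 [544.2  47.4 108. ] [[524.1, 24.6, 97.2], [566.8, 67.5, 119.8]]
top tank 4100 89.61897746530869 ((570.40234375, 126.32563781738281), (256.9742126464844, 150.20738220214844), 72.8049545288086)
ball 56 [555.10189159 215.14450784 177.81130695] [187.80357143 203.39285714]
[array([671.1, 225. ,  90. ]), array([604.3, -16.1,  90. ]), array([462.4,  26.9,  90. ]), array([542.3, 263.7,  90. ])]
(array([553.47183884, 220.31930209, 177.54128812]), np.float64(4.043488956406983))
```

View pics/crop.png

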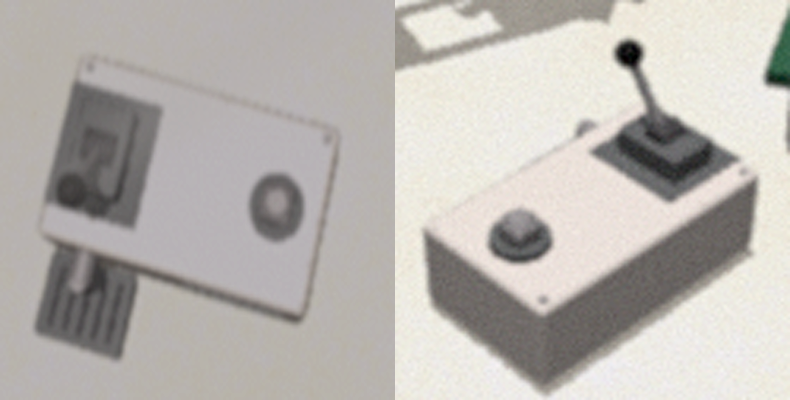

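Crop shows tank, stud (275,205 left half) and lever leaning partly forward (ball 70,188 left; 629,53 right). Now the lever: grip the ball along the lever's axis and swing it upright.

```bash
cat >> h.py <<'E'
C=np.array([571.5,125.7,0]);a=np.radians(72.83)
Y=np.array([np.cos(a),np.sin(a),0]);X=np.array([Y[1],-Y[0],0]);Z=np.array([0,0,1.])
PIV=C+85*Y+112*Z;STUD=C-85*Y+98*Z
def pose(phi,h,sg=1):
    """tool along the lever leaning phi forward; grasp point h from pivot"""
    l=-np.sin(phi)*X+np.cos(phi)*Z; z=-l; y=sg*np.cross(Y,z); 
    return PIV+(h+6)*l, np.c_[np.cross(y,z),y,z]
E
python3 - <<'E'
from h import *
s=sensors.read_state();p=s["eef_pos"]
b=np.array([555.5,216.5,175.])-PIV;phi=np.arctan2(-b@X,b[2]);print("lever",phi,np.linalg.norm(b),b@Y)
for sg in(1,-1):
    print(sg,[ctrl.solve_ik(*pose(f,h,sg)) for f,h in((phi,140),(0,80))])
sg=min((1,-1),key=lambda g:9 if ctrl.solve_ik(*pose(phi,80,g)) is None else abs(ctrl.solve_ik(*pose(phi,80,g))[5]))
ctrl.move_l(p+[0,0,120],vel=250)
ctrl.move_ptp(*pose(phi,150,sg)); ctrl.gripper_to(60,25)
ctrl.move_l(pose(phi,80,sg)[0],vel=120)
print("tips",ctrl.tcp_to_tips,sensors.read_state()["force"])
ctrl.gripper_to(15,25)
s=sensors.read_state();print(s["t"],s["grip_width"],s["grasp_force"],s["force"],s["wrist_torque"])
for n in("scene","top"):
    i,d=optics.grab_frame(n);cv2.imwrite(f"pics/g_{n}.png",i[:,:,::-1])
a=cv2.imread("pics/g_scene.png")[90:255,190:355];b=cv2.imread("pics/g_top.png")[130:265,150:285]
cv2.imwrite("pics/g.png",cv2.convertScaleAbs(np.hstack([cv2.resize(k,(400,400)) for k in(a,b)]),alpha=1.5))
E
```

```text
lever 0.5890107131805831 75.82572466183592 -2.9700030617208806
1 [array([ 0.48594972, -0.0118434 ,  1.88984407, -0.52792266,  0.894654  ,
       -2.09782117]), array([ 1.96903645e-01,  3.50232857e-01,  1.42843006e+00, -4.44089210e-16,
        1.36292974e+00, -2.64501598e+00])]
-1 [array([ 0.48594972, -0.0118434 ,  1.88984407, -0.52792266,  0.894654  ,
        1.04377149]), array([ 1.96903645e-01,  3.50232857e-01,  1.42843006e+00, -4.44089210e-16,
        1.36292974e+00,  4.96576677e-01])]
tips 25.0 [-0.42639584  0.03726286  0.07085175]
3.825 15.380009149891713 12.206414490938187 [-6.95075410e+00 -6.70827244e-03  7.43876927e+00] [-0.04132276  0.56283969 -0.13356943]
```

View pics/g.png

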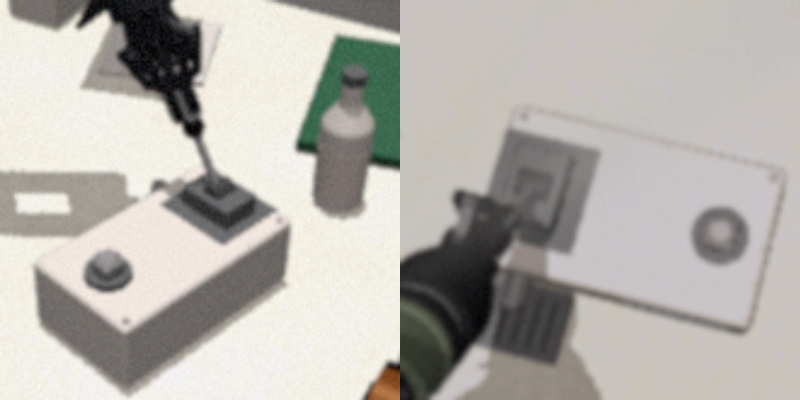

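The picture shows the ball (195,128) sitting just below the fingertips: the grip is too far out. I'll check the actual pose.

```bash
python3 - <<'E'
from h import *
s=sensors.read_state();p=s["eef_pos"];R=s["eef_rot"]
print(pose(.589,80,-1)[0],p,R.round(3).tolist(),ctrl.tcp_to_tips); t=p+25*R[:,2]-PIV; print("tips rel",t@X,t@Y,t[2], PIV)
def ballpx(n,box):
    i=cv2.imread(f"pics/g_{n}.png")
for ph in (.45,.589,.7):
    B=PIV+80*(-np.sin(ph)*X+np.cos(ph)*Z)
    for n in("scene","top"):
        c=optics.camera_params(n);q=c["mtx"]@(c["R"]@B+c["t"]);print(ph,n,(q[:2]/q[2]).round(1),(q[:2]/q[2]/.64).round(0))
E
```

```text
[550.94631262 221.01553058 183.50870971] [550.97433781 221.65624701 185.31168562] [[0.295, 0.793, 0.532], [0.956, -0.246, -0.163], [0.001, 0.557, -0.831]] 25.0
tips rel -34.01755696715092 0.6511941612906897 52.54579465165705 [596.59266529 206.9118104  112.        ]
0.45 scene [271.5 141.9] [424. 222.]
0.45 top [186.4 199.6] [291. 312.]
0.589 scene [268.9 142.1] [420. 222.]
0.589 top [185.7 203.8] [290. 318.]
0.7 scene [267.  142.7] [417. 223.]
0.7 top [185.3 207. ] [290. 323.]
```

```bash
python3 - <<'E'
from h import *
i,d=optics.grab_frame("scene")
ctrl.gripper_to(60,25); s=sensors.read_state();print(s["force"],s["eef_pos"])
j,_=optics.grab_frame("scene")
ctrl.move_l(pose(.589,150,-1)[0],vel=150)
k,_=optics.grab_frame("scene")
cv2.imwrite("pics/cmp.png",cv2.convertScaleAbs(np.hstack([cv2.resize(m[95:185,225:310,::-1],(266,282),interpolation=cv2.INTER_CUBIC) for m in(i,j,k)]),alpha=2))
E
```

```text
[0.61356273 0.64060561 0.21558364] [550.89976176 220.86045915 183.22354065]
```

View pics/cmp.png

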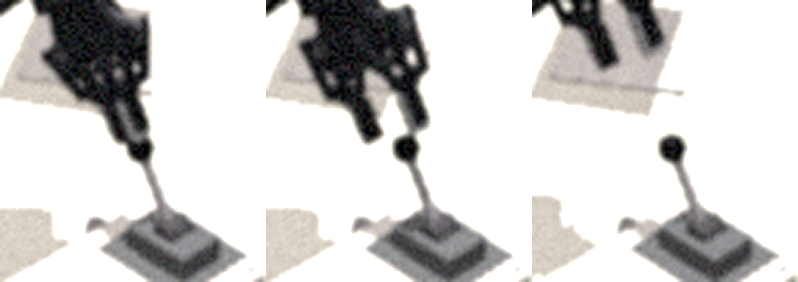

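```bash
python3 - <<'E'
from h import *
s=sensors.read_state();p=s["eef_pos"];R=s["eef_rot"];print(s["grip_width"],p)
i,d=optics.grab_frame("scene");W=cloud("scene",d)
Tl=(W-p)@R
m=(abs(Tl[...,0])<30)&(abs(Tl[...,1])<60)&(Tl[...,2]>-60)&(Tl[...,2]<50)
q=Tl[m]
for lo in range(-60,50,10):
    k=q[(q[:,2]>=lo)&(q[:,2]<lo+10)]
    if len(k):print(lo,len(k),np.percentile(k,[5,50,95],axis=0).round(0)[:,:2].tolist())
o=i.copy()
c=optics.camera_params("scene")
for t,col in(((0,30,25),(255,0,0)),((0,-30,25),(255,0,0)),((0,0,0),(0,255,0)),((0,0,25),(0,255,255))):
    u=c["mtx"]@(c["R"]@(p+R@np.array(t,float))+c["t"]);u=u[:2]/u[2];print(t,u.round(1))
    cv2.circle(o,tuple(int(x) for x in u.round()),1,col,-1)
cv2.imwrite("pics/tips.png",cv2.convertScaleAbs(cv2.resize(o[70:190,190:330,::-1],(560,480)),alpha=1.6))
E
```

```text
59.99723540752974 [513.42072861 232.11458012 240.6533815 ]
-60 98 [[-15.0, -54.0], [-10.0, -29.0], [8.0, 59.0]]
-50 65 [[-13.0, -38.0], [-7.0, 29.0], [7.0, 46.0]]
-40 67 [[-13.0, -34.0], [-7.0, 27.0], [6.0, 44.0]]
-30 66 [[-14.0, -37.0], [-7.0, 33.0], [7.0, 44.0]]
-20 63 [[-13.0, -36.0], [-6.0, 25.0], [6.0, 43.0]]
-10 22 [[-11.0, -33.0], [-3.0, -28.0], [7.0, 36.0]]
(0, 30, 25) [268.4 123.2]
(0, -30, 25) [255.  126.6]
(0, 0, 0) [258.  116.2]
(0, 0, 25) [261.6 124.9]
```

View pics/tips.png

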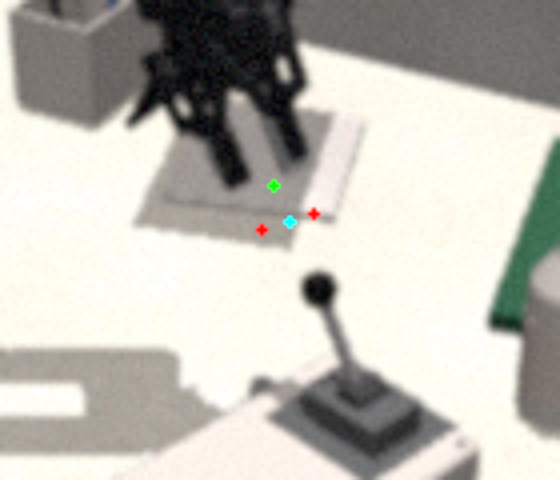

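The tips actually sit about 29 mm behind where tcp_to_tips puts them (dark tips at (235,180) and (297,157), predicted red marks at (262,229) and (313,213)). I'll measure this with a gentle touch on the tank top.

```bash
python3 - <<'E'
from h import *
_,R=pose(0,80,-1)
ctrl.gripper_to(24)
ctrl.move_ptp(C+200*Z,R)
print(ctrl.move_l(C+118*Z,vel=200))
print(ctrl.move_l(C+75*Z,vel=25,threshold=3))
s=sensors.read_state();print(s["eef_pos"],s["force"],s["t"],s["grip_width"])
ctrl.move_l(s["eef_pos"]+5*Z)
n=sensors.read_state();p=n["eef_pos"]
for c in("scene","top"):
    W=cloud(c,optics.grab_frame(c)[1]);T=(W-p)@n["eef_rot"]
    m=(np.abs(T[...,:2]).max(-1)<35)&(T[...,2]<-8)&(T[...,2]>-40);print(c,m.sum(),np.percentile(T[m],[3,50,97],axis=0).round(1).tolist())
E
```

```text
False
True
[571.34974388 125.6682115   89.14246142] [-0.40703143 -0.51866501  4.23394199] 8.0167 23.833486783551425
scene 141 [[-14.5, -24.6, -38.9], [-7.3, -11.6, -24.6], [6.1, 24.8, -9.5]]
top 3 [[-12.4, -26.5, -26.1], [-12.2, -17.5, -12.9], [-8.7, -15.7, -8.9]]
```

Tips are at tool z ≈ −1, not +25. Redo the lever with that.

```bash
python3 - <<'E'
from h import *
phi=.589
ctrl.gripper_to(55)
ctrl.move_l(C+200*Z,vel=250)
ctrl.move_ptp(*pose(phi,130,-1))
ctrl.move_l(pose(phi,58,-1)[0],vel=120)
ctrl.gripper_to(15,25)
s=sensors.read_state();print(s["t"],s["grip_width"],s["grasp_force"],s["force"])
if abs(s["grip_width"]-26)<2.5:
    for f in np.linspace(phi,0,6)[1:]:
        ctrl.move_l(*pose(f,58,-1),vel=80)
    ctrl.hold(.2); s=sensors.read_state();print(s["t"],s["grip_width"],s["force"],s["eef_pos"]-PIV)
    ctrl.gripper_to(55)
    p=sensors.read_state()["eef_pos"];ctrl.move_l(p+90*Z,vel=250)
    ctrl.move_l(p+90*Z-250*Y+20*Z,vel=350)
px=[]
for n in("scene","top"):
    i,d=optics.grab_frame(n);W=cloud(n,d);np.savez(n+"1.npz",p=i,d=d)
    m=(W[...,2]>165)&(W[...,2]<215)&(np.hypot(W[...,0]-PIV[0],W[...,1]-PIV[1])<60)
    q=W[m].mean(0);px.append(np.argwhere(m).mean(0)[::-1]);r=q-PIV
    print(n,m.sum(),r@X,r@Y,r[2],px[-1])
    c=optics.camera_params(n);u=c["mtx"]@(c["R"]@(PIV+80*Z)+c["t"]);print("expect",u[:2]/u[2])
a,b=[np.load(n+"1.npz")["p"][:,:,::-1] for n in("scene","top")]
cv2.imwrite("pics/l.png",cv2.convertScaleAbs(np.hstack([cv2.resize(k,(400,400),interpolation=cv2.INTER_CUBIC) for k in(a[120:200,240:320],b[160:240,160:240])]),alpha=1.7))
print(sensors.read_state()["t"])
E
```

```text
11.1667 24.392758034236536 24.40098613500595 [-2.78247623  0.28519377  4.21541479]
12.7583 23.76105448342975 [0.71440783 0.03202772 5.91914796] [ 1.11090316 -0.51464243 64.32478839]
scene 90 4.710653361594884 -3.5599996791578246 80.84732557984074 [281.46666667 145.82222222]
expect [281.08043118 144.82212298]
top 93 -2.0666688536388977 -0.1466023981576281 88.21009245151768 [189.10752688 185.17204301]
expect [189.94977274 185.13842178]
14.6333
```

View pics/l.png

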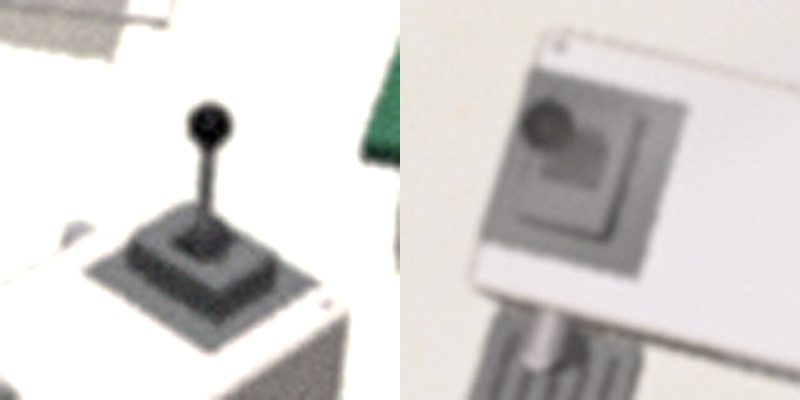

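Lever upright: ball at scene (209,124) and top (548,124) of the crops, within 1 px of the expected position. Next the cap.

```bash
python3 - <<'E'
from h import *
c=optics.camera_params("scene")
for h in(15,80):
    u=c["mtx"]@(c["R"]@(PIV+h*Z)+c["t"]);u=u[:2]/u[2];print("crop px",(u-[240,120])*5)
P=np.array([577.5,-287.5,0]);_,R=pose(0,80,-1)
ctrl.move_l(sensors.read_state()["eef_pos"]+60*Z,vel=300)
ctrl.gripper_to(45,60)
ctrl.move_ptp(P+110*Z,R)
print(ctrl.move_l(P+30*Z,vel=100,threshold=4))
ctrl.gripper_to(12,60)
s=sensors.read_state();print(s["t"],s["eef_pos"],s["grip_width"],s["grasp_force"],s["force"])
ctrl.move_l(P+190*Z,vel=200)
s=sensors.read_state();print(s["t"],s["eef_pos"],s["grip_width"],s["grasp_force"],s["force"])
a=[optics.grab_frame(n)[0][:,:,::-1] for n in("scene","top")]
cv2.imwrite("pics/cap.png",cv2.convertScaleAbs(np.hstack([cv2.resize(k,(400,400),interpolation=cv2.INTER_CUBIC) for k in(a[0][200:340,110:250],a[1][130:270,310:450])]),alpha=1.7))
E
```

```text
crop px [200.12223028 223.0207817 ]
crop px [205.40215589 124.11061488]
False
17.8583 [ 578.55775519 -288.19371136   31.41604569] 21.786626181456207 58.61975312232971 [0.47318042 0.16817962 3.67841829]
18.8083 [ 576.34831103 -286.74175166  187.99949707] 21.59292740518616 58.744749426841736 [-0.27418144  0.14571429 -1.85244766]
```

View pics/cap.png

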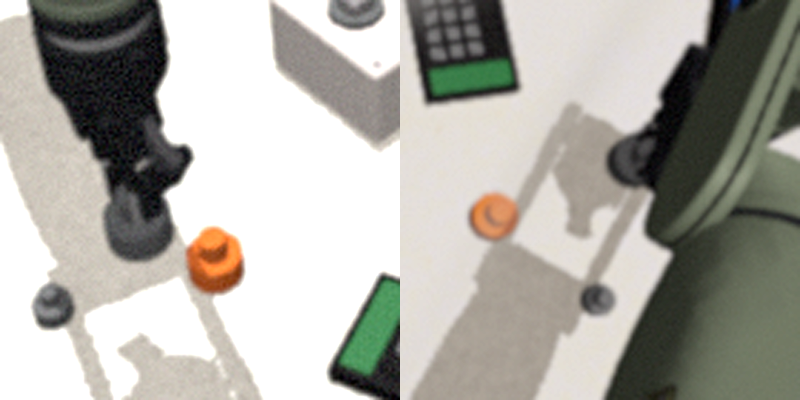

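```bash
python3 - <<'E'
from h import *
s=sensors.read_state();p=s["eef_pos"]
c=optics.camera_params("scene")
for dz in(-29,-3):
    u=c["mtx"]@(c["R"]@(p+dz*Z)+c["t"]);print(((u[:2]/u[2])-[110,200])/.35)
for px in((138,230),):
    q=plane("scene",110+px[0]*.35,200+px[1]*.35,p[2]-16)-p;print(q@X,q@Y)
_,R=pose(0,80,-1)
S=np.array([STUD[0],STUD[1],0]);print(S)
ctrl.move_l(p+40*Z,vel=250)
ctrl.move_l(S+228*Z,R,vel=250)
ctrl.move_l(S+165*Z,vel=150); ctrl.hold(.1)
s=sensors.read_state();print(s["t"],s["eef_pos"]-S,s["grip_width"],s["force"])
a=[optics.grab_frame(n)[0][:,:,::-1] for n in("scene","top")]
cv2.imwrite("pics/ab.png",cv2.convertScaleAbs(np.hstack([cv2.resize(k,(400,400),interpolation=cv2.INTER_CUBIC) for k in(a[0][140:240,185:285],a[1][150:250,205:305])]),alpha=1.7))
for h in (0,15,38):
    u=c["mtx"]@(c["R"]@(S+[0,0,98+h])+c["t"]);print(h,((u[:2]/u[2])-[185,140])*4)
E
```

```text
[142.69206624 231.58056208]
[137.64726008 207.35063013]
6.367754720039982 -6.253106718889929
[546.40733471  44.4881896    0.        ]
21.3583 [  1.31815669  -0.35180374 166.54595441] 21.440112159372454 [ 0.52051393  0.19370318 -0.05037387]
0 [195.2635655  245.14811542]
15 [194.69091293 227.54572748]
38 [193.79358797 199.96344999]
```

View pics/ab.png

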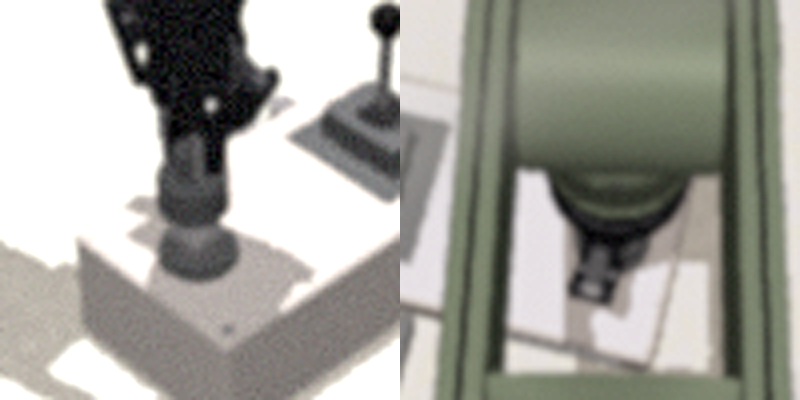

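Scene crop: cap (160–228, centre 193) over the seat (162–238, centre 199), so about 2.5 mm to correct. Pressing now in logged steps.

```bash
python3 - <<'E'
from h import *
S=np.array([STUD[0]+2,STUD[1]+1,0])
f0=sensors.read_state()["force"]
ctrl.move_l(S+165*Z,vel=50)
print(ctrl.move_l(S+144*Z,vel=60,threshold=6))
z=sensors.read_state()["eef_pos"][2]; z=min(z,144); peak=0
while z>117:
    z-=1; ctrl.move_l(S+z*Z,vel=20)
    s=sensors.read_state();f=s["force"]-f0
    print(z,round(s["eef_pos"][2],1),f.round(1),round(s["grip_width"],1),round(s["t"],1))
    peak=max(peak,f[2])
    if f[2]>22 or s["t"]>36 or (z<134 and peak>6 and s["eef_pos"][2]<130 and f[2]>9.5): break
E
```

```text
True
142.17066856868755 142.5 [-2.8  3.2  5.4] 21.4 22.3
141.17066856868755 142.4 [-3.9  2.6  8.4] 21.1 22.6
140.17066856868755 141.7 [-2.8  2.8  8.7] 21.6 22.8
139.17066856868755 140.5 [-2.4  2.3  8. ] 21.7 23.1
138.17066856868755 138.2 [-1.5  3.3  2.6] 21.4 23.3
137.17066856868755 136.6 [-0.4  3.6  1.8] 21.3 23.6
136.17066856868755 135.4 [-0.4  4.7 -1.1] 21.6 23.8
135.17066856868755 134.1 [ 0.7  5.3 -4.9] 21.4 24.1
134.17066856868755 133.2 [-0.8  5.1 -5.7] 21.4 24.3
133.17066856868755 132.3 [-0.7  5.6 -5.8] 21.4 24.6
132.17066856868755 131.3 [ 0.2  5.8 -5.8] 21.0 24.8
131.17066856868755 130.5 [ 0.   4.4 -4.9] 21.1 25.1
130.17066856868755 130.0 [-1.1  4.8 -3.3] 21.4 25.3
129.17066856868755 129.7 [-3.6  5.8  0.4] 21.1 25.6
128.17066856868755 129.5 [-2.9  5.4  3.7] 21.3 25.8
127.17066856868755 129.3 [-5.1  7.2  7.8] 21.5 26.1
126.17066856868755 129.3 [-7.5  7.2 12.6] 21.5 26.3
```

```bash
python3 - <<'E'
from h import *
S=np.array([STUD[0]+2,STUD[1]+1,0]); f0=np.array([.5,.2,0])
T=S+126.17*Z+np.array([-1.5,1.5,0])
for k in range(5):
    ctrl.move_l(T,vel=20);ctrl.hold(.3);s=sensors.read_state();f=s["force"]-f0
    print(T.round(1),s["eef_pos"].round(1),f.round(1),round(s["t"],1))
    if abs(f[2]-10.5)<1: break
    T=T-Z*np.clip((10.5-f[2])/4.5,-1,1)
W=cloud("scene",optics.grab_frame("scene")[1])
a=optics.grab_frame("scene")[0][:,:,::-1]
cv2.imwrite("pics/end.png",cv2.convertScaleAbs(cv2.resize(a[120:240,185:305],(480,480),interpolation=cv2.INTER_CUBIC),alpha=1.7))
ctrl.hold(1);print(sensors.read_state()["force"])
E
```

```text
[546.9  47.  126.2] [548.3  46.6 129.3] [-4.3  4.   9.7] 26.9
[-3.15983558  4.07347655 10.10994409]
```

View pics/end.png

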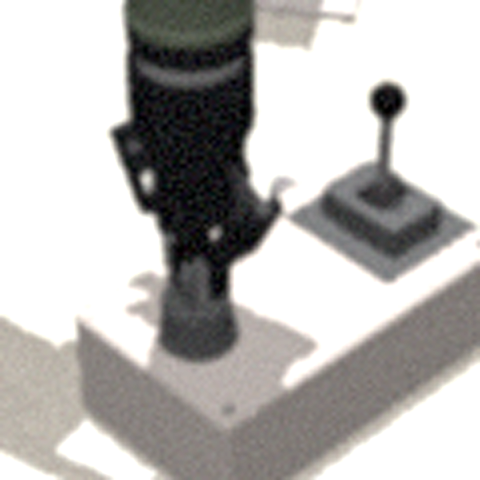

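The picture shows the cap flush on the seat at (199,330) and the lever still upright at (387,100). The push is steady at about 10 N.

```bash
python3 -c "
from plant import ctrl
print(ctrl.finish_job())"
```

```text
the job is handed in; nothing more can be done
None
```

The job is handed in at about 28 s: the dosing lever stands upright, and the wide cap is clicked home on its seat, still gripped and pressed down with about 10 N. I never touched the stopper or the other things on the counter.

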